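# Stack a flat filtration cell on its sloping stand, bedding each plate

## Task

Put the flat filtration cell together on its sloping stand. Lay the grey perforated support plate on the black block between the guide posts, its lower end at the ledge, let go of it, and push it firmly down with the fingertips (about 10 N) to be sure that it lies flat; only then lay the clear blue cover plate on it with its hose ports up, let go, and push that down in the same way. Finally swing the red-knobbed spring clip across until its foot sits well onto the cover's edge, let go, and leave everything else on the bench where it stands.

Things in the scene. Friction and masses are not known exactly. Their poses are not given: they have to be found in the camera images.
- cell_block: Black block, the bed of the sloping stand (fixed), top face 142 x 42 mm. Origin: centre of the top face, 78 mm above the bench. x points up the slope, to the left; y across it, towards the robot; z square out of the bed. It slopes 25 degrees down towards the middle of the bench, so the tool must lean 25 degrees. Plates lie on z = 0, long side along x; the stand around is 16 mm lower.
- ledge (a point): Middle of the grey ledge's inner face at the lower end of the bed, at (-71.5, 0, 0) mm in the block's frame. The ledge is 44 mm wide and rises to z = 18 mm; the upper end of the bed is open.
- guide_post (a point): Top of one of four fixed steel guide posts, 10 mm across, axes at x = +-58, y = +-31.5 mm in the block's frame (53 mm between them for the 50 mm plates). They rise to z = 25 mm, the last 8 mm tapered to 4 mm across.
- spring_post (a point): Foot (z = 0) of one of two sprung brass posts, 12 mm across, axes at x = +-34, y = -28 mm in the block's frame, rising to z = 12 mm, the last 7 mm tapered to 2 mm. They yield to -y. A support plate let go stays tilted on their tapers until pushed down: it snaps flat at 5 to 9 N. The cover lies above them. A push counts once the flat plate bears with over 5 N for 0.1 s.
- support_plate: Grey metal support plate with a field of dark dots, 140 x 50 x 10 mm, 0.1 to 0.2 kg, loose on the bench, solid in the middle. Origin: centre of its underside; x along its length, z up. Either end may go to the ledge. Flat on the block its origin is the block's to a few mm. Grasp it across its 50 mm width at the middle, where the stand leaves room for the fingers.
- cover_plate: Clear blue cover plate, 140 x 50 x 14 mm, 0.12 to 0.23 kg, loose on the bench; two steel hose ports stand 17 mm above its top at (50, -13) and (-50, 13) mm. Origin: centre of its underside; x along its length, z up. It is the same turned end for end. Flat on the support plate its origin lies 10 mm off the block. Grasp it across its width at the middle.
- clip (a joint): Swing of the spring clip, rad: 0 with the arm pointing up the slope (block's x), pi/2 straight across over the plates; grows clockwise from above, stops at -0.7 and 1.7. Starts between -0.4 and 0.3; stays where it is left; 1 N at the knob turns it. From about 0.7 its foot rides 1.5 mm up onto a flat cover (5 to 10 N at the knob) and presses with 2 N; on a proud cover it jams.
- clip_pivot (a point): Point on the clip's pivot axis, fixed to the stand, at (44, 50, 24.5) mm in the block's frame; the axis is the block's z.
- clip_knob (a point): Centre of the top of the clip's red knob: 14 mm across, 20 mm tall, square to the bed, 34 mm from the pivot axis, its top 49.5 mm off the bed (51 when on the cover). Pinch it or push it sideways. The arm's underside is 25.5 mm off the bed; below the knob is the white domed foot, 14 mm across, its bottom 22.5 mm off the bed (24 on the cover).
- clip_post: Sprung pivot of the clip together with the clip that it carries (origin on the pivot axis level with the block's top). Slides up to 6 mm out of the bed against its spring.
- petri_low: Bystander, to be left alone: lower of two closed petri dishes stacked at the left, 92 mm across, 15 mm high (origin: centre of its underside).
- petri_high: Bystander, to be left alone: upper of the two stacked petri dishes, 92 mm across, 15 mm high (origin: centre of its underside).
- label_roll: Bystander, to be left alone: roll of white label tape lying on its side at the right, 68 x 97 x 34 mm.
- rubber_stopper: Bystander, to be left alone: black rubber stopper at the right, 32 mm across, 28 mm high.
- clamp: Bystander, to be left alone: three-finger laboratory clamp with its rod, lying at the left, 174 mm long, 15 mm high.

How it is judged:
By the outcome, as a careful person would: the job done as asked, in the order asked, and still so for the second after the job is handed in, with the robot touching nothing.
It also fails if it takes over 72 s, if anything falls off the work surface, if the arm or the gripper's body presses on something with over 40 N, if the wrist force passes 120 N, or if a joint passes its speed limit or range.

## Robot

A 6-joint arm with a two-finger parallel gripper is mounted at the origin on a cart in front of the work surface, level with it; the furniture and walls round the work are solid. World frame = base frame: x ahead of the robot, y to its left, z up, the work surface at z = 0. Lengths are in mm, angles in rad, forces in N, time in s.
With the tool pointing down it reaches from about 300 to 775 mm from the base axis. Payload 14.6 kg.
Tool frame: the origin (TCP) lies at the very end of the fingers, on their centre line; the grasp point (between the pads) lies 19 mm behind it; z points along the fingers, y is the line along which they close (so a half turn about z gives the same grasp; the last joint's range is limited). The gripper opens to 94 mm and grips with 3 to 60 N. Pads are 16 mm wide; open, the fingers measure 119 mm over their backs; the gripper's body (75 mm by 177 mm) begins 78 mm behind the grasp point.
Start: joints at [-1.25, 0.3, 1.521, -0, 1.321, -0.067], TCP at [207.976, -509.151, 205.446] pointing down, gripper open.
Joint ranges: [-3.03, 3.03], [-0.79, 2.21], [0.23, 2.52], [-1.04, 4.18], [0, 3.07], [-2.55, 2.55]. Speed limits (rad/s): [2.22, 2.22, 2.57, 3.14, 3.14, 3.14].

## Interface

Orientations are given as [roll, pitch, yaw] about the fixed x, y, z axes, in that order (R = Rz(yaw) Ry(pitch) Rx(roll)).
In Python, from cell import manip gives the robot as it stands.
- The arm moves only by the tool servo_tool, never from a script. Its argument "motion" is a list that holds one entry, the list of rows, each a list of 7 numbers: the shift along the world's x, y, z as a fraction of full scale, then the turn, a rotation vector about the world's x, y, z as a fraction of full scale, then the closure, from 0 (fully open) to 1 (shut). In form: [[[x, y, z, rx, ry, rz, gripper], ...]]. A call has 1 to 10 rows; each row is the pose to reach, as a shift and turn from the pose commanded when the call began, turning the shorter way round; what a row does not reach only later rows make up. Full scale, the value 1, is 0.5 m for a shift and pi rad for a turn. A row lasts 1/10 s, in which the tool goes at most 50 mm and 8.59 degrees, less where a joint would pass 70% of its speed; a pose out of reach is approached as far as the arm can. A call with a number of a shift or a turn outside -1 to 1 is refused whole. A call with a gripper value outside its range is refused whole. The fingers move at their own pace and stop on an object; "newtons" is the grip in N (left out, the last holds). Time passes only in rows, so rows that repeat a pose let the fingers close. It gives the time, the measured TCP pose, the force, the opening and the grip force at its end, in the units of the state.
- manip.read_state(): the state, without advancing time (a new reading comes with each control period).
- manip.camera(name): name is "side" or "top" or "wrist"; returns a dict with "frame" (400x640x3 uint8, red, green, blue), "range_z" (400x640 float32, mm along the optical axis (not along the pixel's ray), 0 where there is no reading), "vfov" (degrees; the focal length in pixels is half the picture's height over the tangent of half this angle, whatever the lens; pixels are square), "cx", "cy" (the principal point, pixels), "k1" (the pictures are not rectified: a ray, as slopes to the right and down, at radius r is drawn at 1 + k1 r^2 times it, then the intrinsics apply), "cam_to_world" (4x4, takes a point from camera to world coordinates). Camera axes: x right, y down, z forward; pixel columns grow to the right and rows downward; lengths in mm; the calibration is good to about 2 mm. A picture is of the moment at which its call begins.
- manip.sign_off(): hands the job in; it is judged then, once.
The state is a dict: "clock": time; "joints": joint angles; "qd": joint speeds; "effort": joint torques, N m; "eef_pos": TCP position; "eef_rot": TCP orientation; "wrist_force": force on the tool from outside, world axes, zero at the start; "moment": the same for the moment, N m; "finger_gap": finger opening in mm; "finger_force": force on a finger pad.
Only numpy, scipy, OpenCV 4.12 (cv2) and the standard library are available. Lean on these libraries where they do the work, as an engineer would, in place of code of your own. Each camera call takes 0.05 s, during which the arm holds its last target. There are 200 camera calls.

## Working session

There is one attempt and no reset: what is moved stays moved. The work goes in short steps, Python scripts to look and compute and a tool call to move; the robot and the scene stay as the last step left them, time stands still between calls to the robot, and variables do not carry over. Pictures are saved under pics/ and viewed, at most 10 in all, crops included, and the job is handed in when it is done.

Besides the shell and the picture viewer there is one more tool, called after "Request:" as a command line: name --argument value ..., lists and objects as JSON in quotes. servo_tool: Moves the arm, as the interface text tells. Its arguments: {"type":"object","properties":{"motion":{"type":"array"},"newtons":{"type":"number"}},"required":["motion"]}

```bash
mkdir -p pics; ls
cat > h.py <<'E'
import numpy as np, cv2
from cell import manip
from scipy.spatial.transform import Rotation as R
def cam(n):
    c=manip.camera(n); c['f']=200/np.tan(np.radians(c['vfov'])/2); c['T']=np.array(c['cam_to_world']); return c
def save(c,p): cv2.imwrite(p,c['frame'][:,:,::-1])
def rays(c,uv):
    K=np.array([[c['f'],0,c['cx']],[0,c['f'],c['cy']],[0,0,1]])
    return cv2.undistortPoints(np.array(uv,float).reshape(-1,1,2),K,np.array([c['k1'],0,0,0,0.]))[:,0]
def pts(c,uv):
    uv=np.array(uv).reshape(-1,2); n=rays(c,uv); z=c['range_z'][uv[:,1].astype(int),uv[:,0].astype(int)]
    P=np.c_[n*z[:,None],z]; P[z==0]=np.nan
    return P@c['T'][:3,:3].T+c['T'][:3,3]
def cloud(c):
    v,u=np.mgrid[:400,:640]; return pts(c,np.c_[u.ravel(),v.ravel()]).reshape(400,640,3)
def plane(c,uv,z):
    n=rays(c,uv); d=np.c_[n,np.ones(len(n))]@c['T'][:3,:3].T; o=c['T'][:3,3]
    return o+d*((z-o[2])/d[:,2])[:,None]
E
python3 - <<'E'
from h import *
for n in('top','side'):
    c=cam(n); save(c,f'pics/{n}0.png'); print(n,c['vfov'],c['cx'],c['cy'],c['k1'],c['T'].round(2).tolist(), c['frame'].shape)
s=manip.read_state();print(s)
E
```

```text
pics
top 47.092574168579134 328.0575925385292 196.7683078946875 -0.017551744089970584 [[-0.08, -0.98, 0.2, 243.27], [-1.0, 0.08, -0.01, 11.79], [-0.01, -0.2, -0.98, 1440.62], [0.0, 0.0, 0.0, 1.0]] (400, 640, 3)
side 44.40853749679063 323.3139731074966 199.71204076723527 -0.003746025815309773 [[0.91, -0.19, 0.37, -67.79], [-0.41, -0.4, 0.82, -1299.07], [-0.01, -0.9, -0.44, 821.18], [0.0, 0.0, 0.0, 1.0]] (400, 640, 3)
{'clock': 0.1, 'joints': array([-1.24962030e+00,  3.00405924e-01,  1.52151101e+00, -7.56918873e-06,
        1.32073283e+00, -6.65809890e-02]), 'qd': array([-0.00221001, -0.00175479, -0.00219957, -0.00251737, -0.00045006,
       -0.00031752]), 'effort': array([ 7.22872355e-04, -5.32644939e+01, -3.53285444e+01,  7.08612800e-02,
        2.34605034e-02, -7.09944948e-05]), 'eef_pos': array([ 207.89076877, -508.93582936,  204.9517313 ]), 'eef_rot': array([-3.14053739e+00, -6.30161145e-05,  3.87758862e-01]), 'wrist_force': array([-0.02150407, -0.43451298, -0.1214324 ]), 'moment': array([-0.01069475, -0.03858071,  0.05393194]), 'finger_force': 0.0, 'finger_gap': 94.05058800519896}
```

View pics/top0.png

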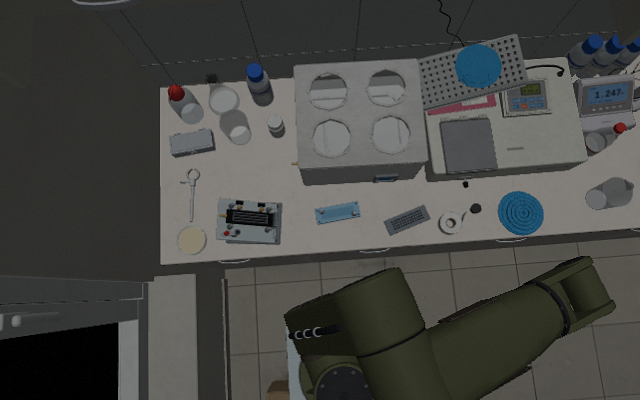

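View pics/side0.png

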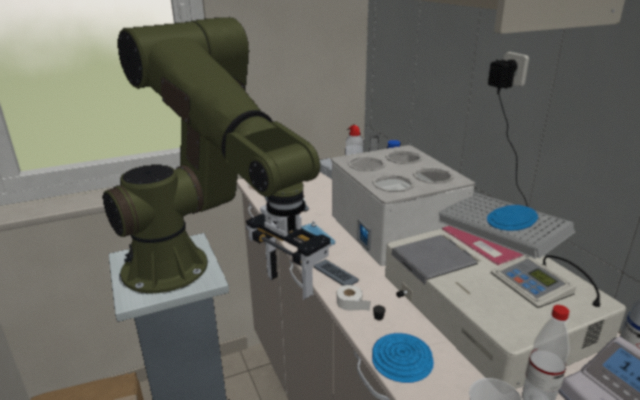

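The top view shows the stand at about (248,221), the blue cover at (338,212), and the grey plate at (407,220). The red knob is near (227,233). In the side view the arm hides the stand.

Run:
```python
from h import *
c=cam('top'); P=cloud(c); f=c['frame'].astype(int); hsv=cv2.cvtColor(c['frame'],cv2.COLOR_RGB2HSV)
def rect(m,box,z,name):
    M=np.zeros((400,640),np.uint8); u0,v0,u1,v1=box; M[v0:v1,u0:u1]=m[v0:v1,u0:u1]
    cs=cv2.findContours(M,cv2.RETR_EXTERNAL,cv2.CHAIN_APPROX_NONE)[0]; k=max(cs,key=cv2.contourArea)
    q=plane(c,k[:,0],z); r=cv2.minAreaRect(q[:,:2].astype(np.float32)); d=P[M>0]
    print(name,r,cv2.boundingRect(k),'medz',np.nanmedian(d[:,2]), 'pts',len(d))
blue=((hsv[...,0]>85)&(hsv[...,0]<125)&(hsv[...,1]>50)).astype(np.uint8)
rect(blue,(308,195,368,230),14,'cover')
g=((f.sum(2)<450)).astype(np.uint8)
rect(g,(380,200,434,238),10,'plate')
rect(((f.sum(2)<100)).astype(np.uint8),(222,200,280,236),78,'block')
red=((f[...,0]>110)&(f[...,1]<70)).astype(np.uint8); rect(red,(215,195,285,245),120,'knob')
st=(P[...,2]>15)&(np.arange(640)[None]<290)&(np.arange(640)[None]>205)&(np.arange(400)[:,None]>190)&(np.arange(400)[:,None]<248)
d=P[st]; print('stand ext',d.min(0),d.max(0))
for u in range(216,284,6): print(u,[tuple(P[v,u].round().astype(int)) for v in (203,210,217,224,238)])
print('bath',P[175,350],P[182,350],P[190,350], 'bench',P[240,320], P[192,190],P[240,190])
im=cv2.resize(c['frame'][190:250,205:435],None,fx=3.4,fy=3.4,interpolation=cv2.INTER_CUBIC); cv2.imwrite('pics/crop1.png',im[:,:,::-1])
```

```text
cover ((482.04876708984375, -26.453933715820312), (49.479034423828125, 137.66958618164062), 6.576745510101318) (315, 201, 46, 23) medz 13.451791157415073 pts 638
plate ((446.7271728515625, -243.394775390625), (170.78343200683594, 117.82008361816406), 85.5721435546875) (380, 200, 54, 38) medz 1.4541477266022866 pts 2052
block ((476.95562744140625, 239.4839630126953), (141.1349639892578, 43.86806869506836), 80.83515930175781) (226, 209, 48, 18) medz 80.63132900753362 pts 539Traceback (most recent call last):
  File "<stdin>", line 13, in <module>
  File "<stdin>", line 5, in rect
ValueError: max() iterable argument is empty
```

Run:
```python
from h import *
c=cam('top'); P=cloud(c); f=c['frame'].astype(int); hsv=cv2.cvtColor(c['frame'],cv2.COLOR_RGB2HSV)
def big(m,box):
    M=np.zeros((400,640),np.uint8); u0,v0,u1,v1=box; M[v0:v1,u0:u1]=m[v0:v1,u0:u1]
    return max(cv2.findContours(M,cv2.RETR_EXTERNAL,cv2.CHAIN_APPROX_NONE)[0],key=cv2.contourArea),M
k,M=big((f.sum(2)<300).astype(np.uint8),(380,200,434,238)); print('plate',cv2.minAreaRect(plane(c,k[:,0],10)[:,:2].astype(np.float32)),np.nanmedian(P[M>0],0))
k,M=big((f.sum(2)<100).astype(np.uint8),(222,200,280,236))
# bed plane: normal tilt; intersect contour rays with depth-fitted plane
d=P[M>0]; A=np.c_[d[:,:2],np.ones(len(d))]
w=np.ones(len(d),bool)
for _ in range(5):
    s=np.linalg.lstsq(A[w],d[w,2],rcond=None)[0]; w=abs(A@s-d[:,2])<4
print('bed plane',s,'tilt',np.degrees(np.arctan(np.hypot(*s[:2]))),'uphill dir',np.degrees(np.arctan2(s[1],s[0])),w.sum())
n=rays(c,k[:,0]); D=np.c_[n,np.ones(len(n))]@c['T'][:3,:3].T; o=c['T'][:3,3]
t=(s[0]*o[0]+s[1]*o[1]+s[2]-o[2])/(D[:,2]-D[:,:2]@s[:2]); q=o+D*t[:,None]
r=cv2.minAreaRect(q[:,:2].astype(np.float32)); print('block xy',r,'z',s@[*r[0],1])
red=(f[...,0]>f[...,1]+40)&(f[...,0]>f[...,2]+40); red[:190]=0;red[:,:210]=0;red[:,290:]=0;red[250:]=0
print('knob',np.argwhere(red).mean(0),red.sum(),P[red].mean(0))
print('bath',P[160,350],P[175,350],P[182,350],P[190,350],'bench',P[240,320],P[192,190],P[240,190])
im=cv2.resize(c['frame'][190:250,205:435],None,fx=3.4,fy=3.4,interpolation=cv2.INTER_CUBIC); cv2.imwrite('pics/crop1.png',im[:,:,::-1])
```

```text
plate ((442.7747497558594, -242.65435791015625), (51.80593490600586, 140.7865753173828), 18.065471649169922) [ 442.0822896  -242.19292816    9.17880083]
bed plane [-8.31113181e-03  4.71097876e-01 -3.04541130e+01] tilt 25.228462355528947 uphill dir 91.01071009847972 400
block xy ((476.5322265625, 238.17144775390625), (129.86813354492188, 43.781394958496094), 84.23091888427734) z 77.78742808965087
knob [232.6875 226.1875] 16 [424.68430752 294.27173275 154.01845671]
bath [588.71036692 -67.42646634 227.25344165] [575.26548363 -70.97802925 111.97782857] [575.01541314 -74.64653046  21.62243687] [ 5.53810035e+02 -7.37184625e+01 -2.20596873e-01] bench [400.42456772  34.01788562   2.59982915] [586.75259072 440.15971295   1.25458323] [427.97215036 434.02130502  30.14339969]
```

View pics/crop1.png

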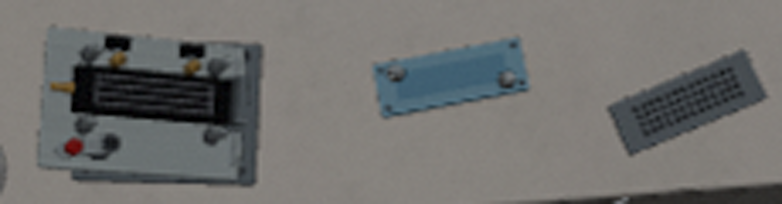

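The crop shows the bed at about (150,93), the red knob at (73,147), the cover at (450,77) and the plate at (688,103). The measured sizes match those given. The next step is to move above the stand for a close look.

```bash
cat >> h.py <<'E'
import json
def getc():
    d=json.load(open('cmd.json')); return np.array(d['p']),R.from_rotvec(d['r'])
def setc(p,r): json.dump(dict(p=list(p),r=list(r.as_rotvec())),open('cmd.json','w'))
def seq(*targets):
    "print rows (x,y,z,rx,ry,rz) for targets (pos,R), all in ONE call; store last as commanded"
    p,r=getc()
    for q,o in targets:
        x=np.r_[(np.array(q)-p)/500,(o*r.inv()).as_rotvec()/np.pi].round(3)
        print(x.tolist(),'mm',np.linalg.norm(x[:3]*500).round(),'deg',(np.linalg.norm(x[3:])*180).round(1))
    setc(p+x[:3]*500,R.from_rotvec(x[3:]*np.pi)*r)
def bframe(o,psi,t=25):
    a,b=np.radians([psi,t]); x=np.array([np.cos(b)*np.cos(a),np.cos(b)*np.sin(a),np.sin(b)]); y=np.array([np.sin(a),-np.cos(a),0])*-1
    y=np.array([-np.sin(a),np.cos(a),0]); return np.array(o,float),np.c_[x,y,np.cross(x,y)]
def btool(B,pl,yaw=0):
    return B[0]+B[1]@np.array(pl,float), R.from_matrix(B[1]*[1,-1,-1])*R.from_euler('z',yaw)
def down(yawdeg): return R.from_euler('xyz',[np.pi,0,np.radians(yawdeg)])
E
python3 - <<'E'
from h import *
B=bframe([476.5,238.2,78],84.2); print(B[1])
setc([207.976,-509.151,205.446],R.from_euler('xyz',manip.read_state()['eef_rot']))
T=btool(B,[0,0,200]); seq(([400,-90,260],T[1])); seq(T)
E
```

```text
[[ 0.09158811 -0.99488071 -0.04270824]
 [ 0.90166813  0.1010563  -0.42045476]
 [ 0.42261826  0.          0.90630779]]
[0.384, 0.838, 0.109, 0.117, -0.088, 0.339] mm 464.0 deg 66.5
[0.136, 0.489, -0.001, -0.001, 0.0, -0.0] mm 254.0 deg 0.2
```

Request:
servo_tool --motion '[[[0.384,0.838,0.109,0.117,-0.088,0.339,0],[0.384,0.838,0.109,0.117,-0.088,0.339,0],[0.384,0.838,0.109,0.117,-0.088,0.339,0],[0.384,0.838,0.109,0.117,-0.088,0.339,0],[0.384,0.838,0.109,0.117,-0.088,0.339,0],[0.384,0.838,0.109,0.117,-0.088,0.339,0],[0.384,0.838,0.109,0.117,-0.088,0.339,0],[0.384,0.838,0.109,0.117,-0.088,0.339,0],[0.384,0.838,0.109,0.117,-0.088,0.339,0],[0.384,0.838,0.109,0.117,-0.088,0.339,0]]]'

```text
clock: 1.2
eef_pos: [400.8, -87.0, 260.5]
eef_rot: [3.139, -0.439, 1.475]
wrist_force: [-0.4, -0.5, -0.6]
finger_gap: 94.0
finger_force: 0.0
```

Request:
servo_tool --motion '[[[0.136,0.489,-0.001,-0.001,0,0,0],[0.136,0.489,-0.001,-0.001,0,0,0],[0.136,0.489,-0.001,-0.001,0,0,0],[0.136,0.489,-0.001,-0.001,0,0,0],[0.136,0.489,-0.001,-0.001,0,0,0],[0.136,0.489,-0.001,-0.001,0,0,0],[0.136,0.489,-0.001,-0.001,0,0,0],[0.136,0.489,-0.001,-0.001,0,0,0]]]'

```text
clock: 2.0
eef_pos: [467.8, 153.5, 259.3]
eef_rot: [3.14, -0.435, 1.471]
wrist_force: [-0.2, -0.0, 0.1]
finger_gap: 93.6
finger_force: 0.0
```

Run:
```python
from h import *
s=manip.read_state(); p,r=getc(); print(s['clock'],s['eef_pos'],p,np.degrees((R.from_euler('xyz',s['eef_rot'])*r.inv()).magnitude()))
c=cam('wrist'); save(c,'pics/w1.png'); np.savez('w1.npz',**{k:c[k] for k in('frame','range_z','f','cx','cy','k1','T')}); print(c['T'].round(3).tolist(),c['vfov'])
```

```text
2.0 [467.84342883 153.53843272 259.30466728] [467.976 154.349 259.446] 0.05508164882580972
[[0.995, -0.098, 0.021, 465.897], [-0.1, -0.976, 0.194, 140.067], [0.001, -0.195, -0.981, 450.782], [0.0, 0.0, 0.0, 1.0]] 59.636277999945875
```

View pics/w1.png

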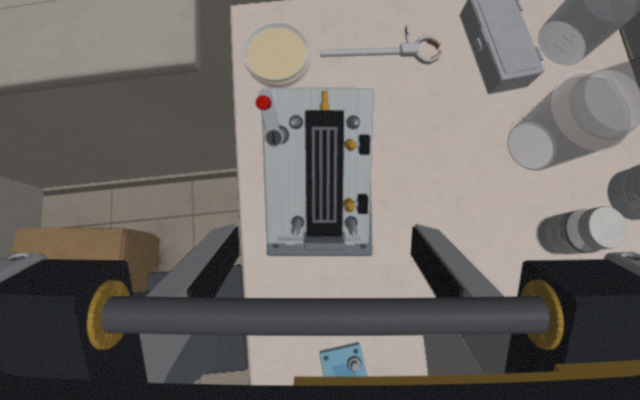

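The wrist view shows the bed from (306,110) to (343,237), the knob at (264,102), the pivot at (276,137), and guide posts at (295,122), (353,122), (297,222) and (352,222).

```bash
cat > w.py <<'E'
from h import *
def block(c):
    f=c['frame'].astype(int); P=cloud(c)
    M=np.zeros((400,640),np.uint8); M[100:245,300:350]=(f.max(2)<75)[100:245,300:350]
    M=cv2.morphologyEx(M,cv2.MORPH_OPEN,np.ones((5,5)))
    M=cv2.morphologyEx(M,cv2.MORPH_CLOSE,np.ones((9,9)))
    k=max(cv2.findContours(M,cv2.RETR_EXTERNAL,cv2.CHAIN_APPROX_NONE)[0],key=cv2.contourArea)
    M[:]=0; cv2.drawContours(M,[k],-1,1,-1); d=P[cv2.erode(M,np.ones((5,5)))>0]; d=d[~np.isnan(d[:,0])]
    A=np.c_[d[:,:2],np.ones(len(d))]; w=np.ones(len(d),bool)
    for _ in range(6):
        s=np.linalg.lstsq(A[w],d[w,2],rcond=None)[0]; w=abs(A@s-d[:,2])<3
    print('grad',s,'tilt',np.degrees(np.arctan(np.hypot(*s[:2]))),'dir',np.degrees(np.arctan2(s[1],s[0])),cv2.boundingRect(k))
    B=bframe([470,230,s@[470,230,1]],np.degrees(np.arctan2(s[1],s[0])))
    n=rays(c,k[:,0]); D=np.c_[n,np.ones(len(n))]@c['T'][:3,:3].T; o=c['T'][:3,3]; N=B[1][:,2]
    q=(o+D*(((B[0]-o)@N)/(D@N))[:,None]-B[0])@B[1]
    r=cv2.minAreaRect(q[:,:2].astype(np.float32)); print('rect in bed',r,'ctr',B[0]+B[1]@[*r[0],0]); return B,r
def inb(B,P): return (P-B[0])@B[1]
E
python3 - <<'E'
from w import *
z=np.load('w1.npz'); c={k:z[k] for k in z}; c={k:(v.item() if v.ndim==0 else v) for k,v in c.items()}
B,r=block(c); P=cloud(c)
f=c['frame'].astype(int); red=(f[...,0]>120)&(f[...,1]<60)&(np.arange(640)[None]<300); print('red',np.argwhere(red).mean(0)[::-1],np.nanmedian(P[red],0))
pz=[]
for u,v in((295,122),(353,122),(297,222),(352,222),(276,137)):
    b=P[v-8:v+9,u-8:u+9].reshape(-1,3); b=inb(B,b); i=np.nanargmax(b[:,2]); t=b[b[:,2]>b[i,2]-4]; print(u,v,b[i].round(1),t.mean(0).round(1),len(t))
E
```

```text
grad [ 4.72161304e-02  4.64428791e-01 -5.45457279e+01] tilt 25.024235895579487 dir 84.19497232516565 (306, 111, 38, 131)
rect in bed ((5.6258392333984375, -4.891019821166992), (40.575721740722656, 146.31240844726562), 89.37250518798828) ctr [475.38164297 234.57789939  76.84205768]
red [262.86428571 101.90714286] [424.47175698 292.66044981 155.74783735]
295 122 [65.9 27.3 26.2] [67.  27.2 24.1] 29
353 122 [ 66.9 -35.3  26.1] [ 66.6 -35.8  23.9] 30
297 222 [-45.9  28.7  23.7] [-45.9  27.2  21.4] 15
352 222 [-45.6 -36.8  24.2] [-45.8 -35.3  22. ] 11
276 137 [52.8 46.2 35.5] [52.9 44.9 33.4] 174
```

Run:
```python
from w import *
z=np.load('w1.npz'); c={k:z[k] for k in z}; c={k:(v.item() if v.ndim==0 else v) for k,v in c.items()}
B,r=block(c); P=cloud(c); print('B0',B[0],'top est',inb(B,np.array([476.5,238.2,77.8])))
for u in (318,330):
  for a,b in((96,116),(226,252)): print(u,[(v,*inb(B,P[v,u])[[0,2]].round(1)) for v in range(a,b,2)],c['frame'][a:b:2,u].sum(1).tolist())
b=inb(B,P); m=(b[...,2]>14)&(b[...,2]<21)&(b[...,0]<-50)&(b[...,0]>-80)&(abs(b[...,1]+4)<30); q=b[m]; print('ledge',len(q),q.min(0),q.max(0),np.percentile(q[:,0],[5,50,95]),np.percentile(q[:,1],[2,98]))
```

```text
grad [ 4.72161304e-02  4.64428791e-01 -5.45457279e+01] tilt 25.024235895579487 dir 84.19497232516565 (306, 111, 38, 131)
rect in bed ((5.6258392333984375, -4.891019821166992), (40.575721740722656, 146.31240844726562), 89.37250518798828) ctr [475.38164297 234.57789939  76.84205768]
B0 [470.         230.          74.46447528] top est [ 9.39910341 -5.63728945 -0.70252958]
318 [(96, np.float64(94.7), np.float64(-17.1)), (98, np.float64(92.5), np.float64(-16.1)), (100, np.float64(90.3), np.float64(-15.3)), (102, np.float64(88.2), np.float64(-16.0)), (104, np.float64(86.1), np.float64(-16.8)), (106, np.float64(83.9), np.float64(-15.3)), (108, np.float64(81.8), np.float64(-14.6)), (110, np.float64(79.6), np.float64(-2.9)), (112, np.float64(77.5), np.float64(-2.2)), (114, np.float64(75.4), np.float64(-0.9))] [472, 468, 466, 458, 456, 463, 441, 239, 95, 91]
318 [(226, np.float64(-49.0), np.float64(0.8)), (228, np.float64(-51.8), np.float64(-0.5)), (230, np.float64(-53.6), np.float64(1.4)), (232, np.float64(-56.4), np.float64(0.2)), (234, np.float64(-59.0), np.float64(-0.3)), (236, np.float64(
[... 979 characters left out ...]
30, np.float64(-53.8), np.float64(0.8)), (232, np.float64(-56.5), np.float64(0.0)), (234, np.float64(-58.3), np.float64(1.5)), (236, np.float64(-62.3), np.float64(-2.7)), (238, np.float64(-61.9), np.float64(5.0)), (240, np.float64(-62.0), np.float64(11.1)), (242, np.float64(-62.0), np.float64(17.2)), (244, np.float64(-64.4), np.float64(17.3)), (246, np.float64(-67.2), np.float64(16.0)), (248, np.float64(-68.3), np.float64(19.1)), (250, np.float64(-88.3), np.float64(-23.7))] [77, 56, 93, 66, 60, 134, 199, 206, 247, 320, 329, 321, 298]
ledge 344 [-70.96076146 -33.04280558  14.04093584] [-51.25642979  25.1775805   19.91624389] [-70.13389382 -65.27512296 -61.87283716] [-25.55424448  17.4290256 ]
```

```bash
cat >> w.py <<'E'
B0=bframe([470,230,74.46],84.2); BF=(B0[0]+B0[1]@np.array([9.35,-4.4,0]),B0[1])
E
python3 - <<'E'
from w import *
print(BF[0]); seq(([443,-242.5,130],down(108)))
E
```

```text
[475.23382394 237.98594934  78.41148075]
[-0.05, -0.794, -0.259, -0.139, -0.015, 0.13] mm 418.0 deg 34.4
```

Request:
servo_tool --motion '[[[-0.05,-0.794,-0.259,-0.139,-0.015,0.13,0],[-0.05,-0.794,-0.259,-0.139,-0.015,0.13,0],[-0.05,-0.794,-0.259,-0.139,-0.015,0.13,0],[-0.05,-0.794,-0.259,-0.139,-0.015,0.13,0],[-0.05,-0.794,-0.259,-0.139,-0.015,0.13,0],[-0.05,-0.794,-0.259,-0.139,-0.015,0.13,0],[-0.05,-0.794,-0.259,-0.139,-0.015,0.13,0],[-0.05,-0.794,-0.259,-0.139,-0.015,0.13,0],[-0.05,-0.794,-0.259,-0.139,-0.015,0.13,0],[-0.05,-0.794,-0.259,-0.139,-0.015,0.13,0]]]'

```text
clock: 3.05
eef_pos: [441.3, -245.5, 129.0]
eef_rot: [3.141, -0.0, 1.881]
wrist_force: [-0.3, 0.3, 0.5]
finger_gap: 94.0
finger_force: 0.0
```

```bash
cat >> w.py <<'E'
def plateat(c,m,z,box,P=None):
    M=np.zeros((400,640),np.uint8); u0,v0,u1,v1=box; M[v0:v1,u0:u1]=m[v0:v1,u0:u1]
    M=cv2.morphologyEx(M,cv2.MORPH_CLOSE,np.ones((5,5)))
    k=max(cv2.findContours(M,cv2.RETR_EXTERNAL,cv2.CHAIN_APPROX_NONE)[0],key=cv2.contourArea)
    return cv2.minAreaRect(plane(c,k[:,0],z)[:,:2].astype(np.float32)),cv2.boundingRect(k)
E
python3 - <<'E'
from w import *
s=manip.read_state(); p,r=getc(); print(s['clock'],s['eef_pos'],p)
c=cam('wrist'); save(c,'pics/w2.png'); P=cloud(c); m=(P[...,2]>5)&(P[...,2]<20)
print(plateat(c,m,10,(240,80,410,290))); print('z',np.nanmedian(P[m&(abs(P[...,0]-443)<30)&(abs(P[...,1]+242)<40)][:,2]),'bench',np.nanmedian(P[60:100,280:360,2]))
print(plateat(c,c['frame'].astype(int).sum(2)<400,10,(240,80,410,290)))
E
```

```text
3.05 [ 441.27835028 -245.53177329  129.00258216] [ 442.976 -242.651  129.946]
(((441.8575134277344, -243.65586853027344), (49.84040069580078, 139.18841552734375), 18.11931610107422), (297, 109, 59, 156))
z 10.513260521142513 bench 0.37757355631816836
(((441.9703369140625, -243.61688232421875), (50.317298889160156, 139.43850708007812), 18.111665725708008), (297, 109, 60, 156))
```

View pics/w2.png

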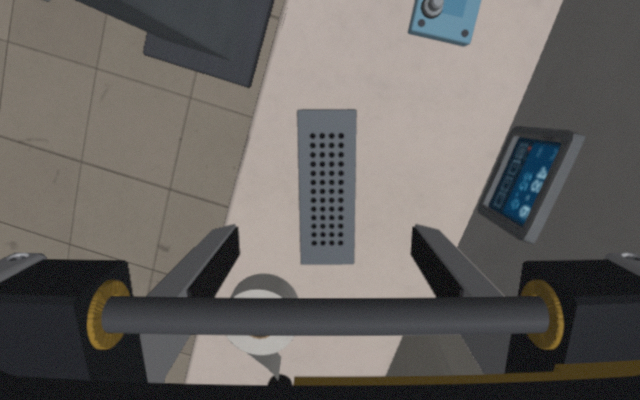

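The wrist view shows the plate spanning (297,109) to (356,264), with the right size and height. Next I descend and grasp it.

Run:
```python
from w import *
s=manip.read_state(); print(s['eef_pos'],getc()[0])
D=down(108.1); seq(([442,-243.5,40],D),([442,-243.5,4],D))
seq(([442,-243.5,120],D))
```

```text
[ 441.83420668 -244.09073308  129.64510993] [ 442.976 -242.651  129.946]
[-0.002, -0.002, -0.18, 0.0, 0.0, 0.0] mm 90.0 deg 0.0
[-0.002, -0.002, -0.252, 0.0, 0.0, 0.0] mm 126.0 deg 0.0
[0.0, 0.0, 0.232, 0.0, 0.0, 0.0] mm 116.0 deg 0.0
```

Request:
servo_tool --motion '[[[-0.002,-0.002,-0.09,0,0,0,0],[-0.002,-0.002,-0.18,0,0,0,0],[-0.002,-0.002,-0.22,0,0,0,0],[-0.002,-0.002,-0.24,0,0,0,0],[-0.002,-0.002,-0.252,0,0,0,0],[-0.002,-0.002,-0.252,0,0,0,0],[-0.002,-0.002,-0.252,0,0,0,0]]]'

```text
clock: 3.8
eef_pos: [442.6, -243.9, 5.2]
eef_rot: [3.139, 0.003, 1.887]
wrist_force: [0.4, 0.1, 0.3]
finger_gap: 94.0
finger_force: 0.0
```

Request:
servo_tool --motion '[[[0,0,0,0,0,0,1],[0,0,0,0,0,0,1],[0,0,0,0,0,0,1],[0,0,0,0,0,0,1],[0,0,0,0,0,0,1],[0,0,0,0,0,0,1],[0,0,0,0,0,0,1],[0,0,0,0,0,0,1]]]' --newtons 25

```text
clock: 4.6
eef_pos: [442.0, -243.6, 4.0]
eef_rot: [3.14, 0.001, 1.886]
wrist_force: [-0.5, -0.7, 0.7]
finger_gap: 49.6
finger_force: 25.0
```

Request:
servo_tool --motion '[[[0,0,0.02,0,0,0,1],[0,0,0.08,0,0,0,1],[0,0,0.16,0,0,0,1],[0,0,0.232,0,0,0,1],[0,0,0.232,0,0,0,1],[0,0,0.232,0,0,0,1],[0,0,0.232,0,0,0,1]]]'

```text
clock: 5.3
eef_pos: [441.4, -243.3, 118.9]
eef_rot: [3.141, -0.0, 1.886]
wrist_force: [-0.4, 0.3, -1.8]
finger_gap: 49.6
finger_force: 25.0
```

Run:
```python
from w import *
s=manip.read_state(); p,r=getc(); print(s['clock'],s['eef_pos'],p,s['finger_gap'],s['wrist_force'])
c=cam('wrist'); save(c,'pics/w3.png'); np.savez('w3.npz',**{k:c[k] for k in('frame','range_z','f','cx','cy','k1','T')})
P=cloud(c); Rt=R.from_euler('xyz',s['eef_rot']).as_matrix(); t=(P-s['eef_pos'])@Rt
m=(t[...,2]>-12)&(t[...,2]<2)&(t[...,0]>10)&(abs(t[...,1])<35); q=t[m]; print(len(q),q.min(0),q.max(0),np.nanmedian(q,0))
print([ (v,*t[v,320].round(1)) for v in range(180,290,8)])
seq(btool(BF,[3,0,110]))
seq(btool(BF,[3,0,40]),btool(BF,[3,0,16]))
```

```text
5.3 [ 441.37014769 -243.27936176  118.87801734] [ 441.976 -243.651  119.946] 49.584450007333444 [-0.38878659  0.26541383 -1.84519495]
11702 [ 10.00059297 -34.95009613 -11.95533155] [69.53139521 34.63897486 -1.31932842] [41.20341376 -0.08655853 -6.5801336 ]
[(180, np.float64(35.0), np.float64(-2.6), np.float64(-6.3)), (188, np.float64(30.9), np.float64(-2.6), np.float64(-6.3)), (196, np.float64(26.7), np.float64(-2.6), np.float64(-6.2)), (204, np.float64(22.8), np.float64(-2.6), np.float64(-7.7)), (212, np.float64(18.0), np.float64(-2.7), np.float64(-5.5)), (220, np.float64(14.0), np.float64(-2.7), np.float64(-6.7)), (228, np.float64(9.4), np.float64(-2.7), np.float64(-5.9)), (236, np.float64(5.4), np.float64(-2.7), np.float64(-7.2)), (244, np.float64(0.9), np.float64(-2.7), np.float64(-7.2)), (252, np.float64(-3.6), np.float64(-2.7), np.float64(-7.2)), (260, np.float64(-7.8), np.float64(-2.7), np.float64(-8.0)), (268, np.float64(-13.2), np.float64(-2.7), np.float64(-6.4)), (276, np.float64(-17.6), np.float64(-2.7), np.float64(-7.0)), (284, np.float64(-22.7), np.float64(-2.8), np.float64(-6.3))]
[0.058, 0.876, 0.119, 0.139, 0.015, -0.13] mm 443.0 deg 34.4
[0.006, 0.059, -0.127, 0.0, 0.0, -0.0] mm 70.0 deg 0.0
[0.008, 0.079, -0.171, 0.0, 0.0, -0.0] mm 94.0 deg 0.0
```

The plate is centred in the grip. Its far end is at tool x of about 70 and its top is 6.3 mm behind the tip. I carry it over the bed now.

Request:
servo_tool --motion '[[[0.01,0.08,0.07,0,0,0,1],[0.02,0.2,0.119,0.04,0.004,-0.03,1],[0.058,0.876,0.119,0.139,0.015,-0.13,1],[0.058,0.876,0.119,0.139,0.015,-0.13,1],[0.058,0.876,0.119,0.139,0.015,-0.13,1],[0.058,0.876,0.119,0.139,0.015,-0.13,1],[0.058,0.876,0.119,0.139,0.015,-0.13,1],[0.058,0.876,0.119,0.139,0.015,-0.13,1],[0.058,0.876,0.119,0.139,0.015,-0.13,1],[0.058,0.876,0.119,0.139,0.015,-0.13,1]]]'

```text
clock: 6.35
eef_pos: [469.8, 198.5, 178.5]
eef_rot: [-3.141, -0.435, 1.475]
wrist_force: [0.3, -0.6, -1.4]
finger_gap: 49.3
finger_force: 25.0
```

Request:
servo_tool --motion '[[[0,0,0,0,0,0,1],[0,0,0,0,0,0,1],[0.006,0.059,-0.127,0,0,0,1],[0.006,0.059,-0.127,0,0,0,1],[0.006,0.059,-0.127,0,0,0,1],[0.007,0.069,-0.149,0,0,0,1],[0.008,0.079,-0.171,0,0,0,1],[0.008,0.079,-0.171,0,0,0,1],[0.008,0.079,-0.171,0,0,0,1]]]'

```text
clock: 7.25
eef_pos: [475.1, 233.7, 94.2]
eef_rot: [3.139, -0.435, 1.471]
wrist_force: [-0.4, 0.4, -1.3]
finger_gap: 49.4
finger_force: 25.0
```

```bash
cat >> w.py <<'E'
def st():
    s=manip.read_state(); p,r=getc(); Rt=R.from_euler('xyz',s['eef_rot'])
    print('t',round(s['clock'],2),'bed pos',inb(BF,s['eef_pos']).round(2),'cmd',inb(BF,p).round(2),'roterr',np.degrees((Rt*r.inv()).magnitude()).round(2),'F bed',(s['wrist_force']@BF[1]).round(2),'gap',s['finger_gap'].round(1),s['finger_force'],'q',s['joints'].round(2)); return s
E
python3 - <<'E'
from w import *
st()
c=cam('wrist'); save(c,'pics/w4.png')
P=inb(BF,cloud(c)); 
for u,v in ((0,0),):
    for sx in(58,):
        for sy in(-31.5,31.5):
            m=(abs(P[...,0]-sx)<8)&(abs(P[...,1]-sy)<8)&(P[...,2]>19)&(P[...,2]<28); print('post',sx,sy,P[m].mean(0).round(1) if m.any() else None,m.sum())
m=(P[...,2]>15)&(P[...,2]<30)&(P[...,0]>20)&(P[...,0]<80)&(abs(P[...,1])<26.5); q=P[m]; print('plate',len(q),np.nanmax(q[:,0]),np.percentile(q[:,1],[1,99]),np.median(q[:,2]))
E
```

```text
Traceback (most recent call last):
  File "w.py", line 26, in st
    print('t',round(s['clock'],2),'bed pos',inb(BF,s['eef_pos']).round(2),'cmd',inb(BF,p).round(2),'roterr',np.degrees((Rt*r.inv()).magnitude()).round(2),'F bed',(s['wrist_force']@BF[1]).round(2),'gap',s['finger_gap'].round(1),s['finger_force'],'q',s['joints'].round(2)); return s
                                                                                                                                                                                                          ^^^^^^^^^^^^^^^^^^^^^
AttributeError: 'float' object has no attribute 'round'
```

```bash
sed -i "s/s\['finger_gap'\].round(1)/round(s['finger_gap'],1)/" w.py
python3 - <<'E'
from w import *
st()
c=cam('wrist'); save(c,'pics/w4.png')
P=inb(BF,cloud(c)); 
for sx in(58,-58):
        for sy in(-31.5,31.5):
            m=(abs(P[...,0]-sx)<8)&(abs(P[...,1]-sy)<8)&(P[...,2]>19)&(P[...,2]<28); print('post',sx,sy,P[m].mean(0).round(1) if m.any() else None,m.sum())
m=(P[...,2]>15)&(P[...,2]<30)&(P[...,0]>20)&(P[...,0]<80)&(abs(P[...,1])<26.5); q=P[m]; print('plate',len(q),np.nanmax(q[:,0]),np.percentile(q[:,1],[1,99]),np.median(q[:,2]))
E
```

```text
t 7.25 bed pos [ 2.81 -0.33 16.1 ] cmd [ 2.81 -0.16 15.83] roterr 0.05 F bed [-0.24  0.48 -1.28] gap 49.4 24.99918133020401 q [ 0.18  0.31  1.86  0.53  0.92 -0.04]
post 58 -31.5 [ 58.1 -29.4  22.3] 279
post 58 31.5 [58.  28.6 22.3] 307
post -58 -31.5 [-57.  -29.8  22.5] 207
post -58 31.5 [-57.   29.7  22.5] 197
plate 10342 72.39958510380056 [-24.06005062  24.56609696] 22.334208691909048
```

View pics/w4.png

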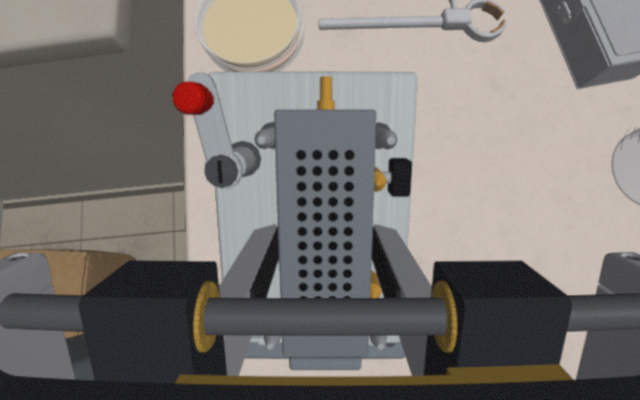

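The plate (275–376 px) is centred between the guide posts, at x +2.8. I slide it to the ledge and lower it to the spring tapers.

Run:
```python
from w import *
seq(btool(BF,[-1,0,15]),btool(BF,[-1,0,11.5]))
```

```text
[-0.001, -0.006, -0.005, 0.0, 0.0, -0.0] mm 4.0 deg 0.0
[-0.001, -0.003, -0.011, 0.0, 0.0, -0.0] mm 6.0 deg 0.0
```

Request:
servo_tool --motion '[[[-0.001,-0.006,-0.005,0,0,0,1],[-0.001,-0.006,-0.005,0,0,0,1],[-0.001,-0.003,-0.011,0,0,0,1],[-0.001,-0.003,-0.011,0,0,0,1],[-0.001,-0.003,-0.011,0,0,0,1]]]'

```text
clock: 7.8
eef_pos: [474.4, 232.4, 88.4]
eef_rot: [3.14, -0.435, 1.471]
wrist_force: [-0.3, -0.0, -1.5]
finger_gap: 49.4
finger_force: 25.0
```

Run:
```python
from w import *
st()
```

```text
t 7.8 bed pos [-0.9   0.22 11.42] cmd [-0.91  0.18 11.5 ] roterr 0.03 F bed [-0.65  0.28 -1.3 ] gap 49.4 24.99905616044998 q [ 0.18  0.32  1.86  0.54  0.91 -0.05]
```

Request:
servo_tool --motion '[[[0,0,0,0,0,0,0.2],[0,0,0,0,0,0,0.2],[0,0,0,0,0,0,0.2],[0,0,0,0,0,0,0.2],[0,0,0,0,0,0,0.2]]]'

```text
clock: 8.3
eef_pos: [474.5, 232.4, 88.5]
eef_rot: [3.14, -0.435, 1.471]
wrist_force: [0.2, -0.3, -0.7]
finger_gap: 75.2
finger_force: 0.0
```

Run:
```python
from w import *
st(); seq(btool(BF,[-1,0,50])); seq(btool(BF,[-1,0,24]))
```

```text
t 8.3 bed pos [-0.89  0.16 11.53] cmd [-0.91  0.18 11.5 ] roterr 0.04 F bed [-0.52 -0.26 -0.48] gap 75.2 0.0 q [ 0.17  0.32  1.86  0.54  0.91 -0.05]
[-0.003, -0.033, 0.07, 0.0, 0.0, -0.0] mm 39.0 deg 0.0
[0.002, 0.022, -0.047, 0.0, 0.0, -0.0] mm 26.0 deg 0.0
```

Request:
servo_tool --motion '[[[-0.001,-0.012,0.026,0,0,0,0.2],[-0.003,-0.033,0.07,0,0,0,0.2],[-0.003,-0.033,0.07,0,0,0,1],[-0.003,-0.033,0.07,0,0,0,1],[-0.003,-0.033,0.07,0,0,0,1],[-0.003,-0.033,0.07,0,0,0,1],[-0.003,-0.033,0.07,0,0,0,1],[-0.003,-0.033,0.07,0,0,0,1],[-0.003,-0.033,0.07,0,0,0,1],[-0.003,-0.033,0.07,0,0,0,1]]]'

```text
clock: 9.3
eef_pos: [472.9, 215.9, 123.3]
eef_rot: [3.14, -0.435, 1.471]
wrist_force: [0.0, -0.9, -0.2]
finger_gap: 14.8
finger_force: 0.0
```

```bash
cat >> w.py <<'E'
def surf(xr=(30,69)):
    c=cam('wrist'); P=inb(BF,cloud(c)); m=(P[...,0]>xr[0])&(P[...,0]<xr[1])&(abs(P[...,1])<24)&(P[...,2]<45)&(P[...,2]>3)
    q=P[m]; A=np.c_[q[:,:2],np.ones(len(q))]; w=np.ones(len(q),bool)
    for _ in range(4):
        s=np.linalg.lstsq(A[w],q[w,2],rcond=None)[0]; w=abs(A@s-q[:,2])<3
    m2=(P[...,2]>3)&(P[...,0]>60)&(P[...,0]<85)&(abs(P[...,1])<20)&(P[...,2]<30); print('z0 %.1f slope deg x %.2f y %.2f'%(s[2],*np.degrees(s[:2])),w.sum(),'xmax',np.percentile(P[m2][:,0],99) if m2.any() else None); return c,P
E
python3 - <<'E'
from w import *
st(); surf()
E
```

```text
t 9.3 bed pos [-1.170e+00  4.000e-02  5.013e+01] cmd [-1.06  0.13 24.25] roterr 0.03 F bed [-0.89 -0.11  0.18] gap 14.8 0.0 q [ 0.14  0.25  1.85  0.51  0.99 -0.03]
z0 13.4 slope deg x -0.20 y -8.57 4714 xmax 68.04246300836786
```

The plate lies tilted 8.6° on the spring tapers, with its lower end at the ledge, as expected. Next I push it down.

Run:
```python
from w import *
p,r=getc(); setc(*btool(BF,[-1,0,50])); p=BF[0]+BF[1]@np.array([-1.03,0.1,49.8]); setc(p,r)
seq(*[btool(BF,[-1,0,z]) for z in (24,17,14,12,11)])
```

```text
[0.002, 0.022, -0.047, 0.0, 0.0, -0.0] mm 26.0 deg 0.0
[0.003, 0.028, -0.059, 0.0, 0.0, -0.0] mm 33.0 deg 0.0
[0.003, 0.03, -0.065, 0.0, 0.0, -0.0] mm 36.0 deg 0.0
[0.003, 0.032, -0.068, 0.0, 0.0, -0.0] mm 38.0 deg 0.0
[0.004, 0.033, -0.07, 0.0, 0.0, -0.0] mm 39.0 deg 0.0
```

Request:
servo_tool --motion '[[[0.002,0.022,-0.047,0,0,0,1],[0.003,0.028,-0.059,0,0,0,1],[0.003,0.03,-0.065,0,0,0,1],[0.003,0.032,-0.068,0,0,0,1],[0.004,0.033,-0.07,0,0,0,1],[0.004,0.033,-0.07,0,0,0,1],[0.004,0.033,-0.07,0,0,0,1]]]'

```text
clock: 10.05
eef_pos: [475.3, 232.2, 89.0]
eef_rot: [3.139, -0.435, 1.472]
wrist_force: [0.2, -0.1, -1.1]
finger_gap: 0.7
finger_force: 0.0
```

Run:
```python
from w import *
st(); seq(*[btool(BF,[-1,0,z]) for z in (10,9.5,9,8.5,8)])
```

```text
t 10.05 bed pos [-0.69 -0.66 12.05] cmd [-0.76 -0.22 11.06] roterr 0.1 F bed [-0.51 -0.18 -0.93] gap 0.7 0.0 q [ 0.17  0.32  1.86  0.54  0.91 -0.05]
[-0.0, 0.001, -0.002, 0.0, 0.0, -0.0] mm 1.0 deg 0.0
[-0.0, 0.001, -0.003, 0.0, 0.0, -0.0] mm 2.0 deg 0.0
[-0.0, 0.001, -0.004, 0.0, 0.0, -0.0] mm 2.0 deg 0.0
[-0.0, 0.002, -0.005, 0.0, 0.0, -0.0] mm 3.0 deg 0.0
[-0.0, 0.002, -0.006, 0.0, 0.0, -0.0] mm 3.0 deg 0.0
```

Request:
servo_tool --motion '[[[0,0,0,0,0,0,1],[0,0.001,-0.002,0,0,0,1],[0,0.001,-0.003,0,0,0,1],[0,0.001,-0.003,0,0,0,1]]]'

```text
clock: 10.45
eef_pos: [475.3, 233.0, 87.3]
eef_rot: [3.139, -0.435, 1.471]
wrist_force: [1.0, 0.4, 3.6]
finger_gap: 0.6
finger_force: 1.5
```

Run:
```python
from w import *
p,r=getc(); setc(p+np.array([0,-.5,1.5]),r); st()
```

```text
t 10.45 bed pos [-0.77 -0.59 10.15] cmd [-0.94 -0.17  9.49] roterr 0.09 F bed [ 1.96 -0.94  3.08] gap 0.6 1.4630712423058867 q [ 0.18  0.32  1.86  0.54  0.91 -0.05]
```

Request:
servo_tool --motion '[[[0,0.001,-0.001,0,0,0,1],[0,0.001,-0.002,0,0,0,1],[0,0.001,-0.002,0,0,0,1],[0,0.001,-0.002,0,0,0,1]]]'

```text
clock: 10.85
eef_pos: [475.4, 233.1, 87.1]
eef_rot: [3.138, -0.435, 1.472]
wrist_force: [-5.5, -9.0, 18.9]
finger_gap: 0.6
finger_force: 10.0
```

Run:
```python
from w import *
p,r=getc(); setc(p+np.array([0,.5,-1]),r); st()
```

```text
t 10.85 bed pos [-0.71 -0.65  9.89] cmd [-0.92 -0.12  8.37] roterr 0.11 F bed [-0.68  4.57 21.12] gap 0.6 9.96355245821178 q [ 0.18  0.32  1.86  0.54  0.9  -0.05]
```

Run:
```python
from w import *
seq(btool(BF,[-1,0,20]),btool(BF,[-1,0,60]))
```

```text
[-0.001, -0.01, 0.021, 0.0, 0.0, -0.0] mm 12.0 deg 0.0
[-0.005, -0.044, 0.094, 0.0, 0.0, -0.0] mm 52.0 deg 0.0
```

Request:
servo_tool --motion '[[[-0.001,-0.01,0.021,0,0,0,1],[-0.005,-0.044,0.094,0,0,0,0],[-0.005,-0.044,0.094,0,0,0,0],[-0.005,-0.044,0.094,0,0,0,0],[-0.005,-0.044,0.094,0,0,0,0]]]'

```text
clock: 11.35
eef_pos: [472.0, 211.4, 132.2]
eef_rot: [3.141, -0.435, 1.471]
wrist_force: [-0.5, 0.6, -0.7]
finger_gap: 29.2
finger_force: 0.0
```

Run:
```python
from w import *
st(); surf()
# view pose for cover: tool over, offset away from bath
seq(([462,0,280],down(96.6))); seq(([462,-27,130],down(96.6)))
```

```text
t 11.35 bed pos [-1.52  0.5  60.06] cmd [-1.12  0.14 60.32] roterr 0.04 F bed [ 0.21  0.52 -0.85] gap 29.2 0.0 q [ 0.13  0.24  1.85  0.5   1.01 -0.03]
z0 10.1 slope deg x -0.12 y 0.04 4230 xmax 67.67914168579486
[-0.021, -0.423, 0.295, -0.139, -0.001, 0.067] mm 258.0 deg 27.8
[0.0, -0.054, -0.3, 0.0, 0.0, 0.0] mm 152.0 deg 0.0
```

The support plate is flat: top at 10.1 mm with zero slope. Next is the cover.

Request:
servo_tool --motion '[[[-0.021,-0.423,0.295,-0.139,-0.001,0.067,0],[-0.021,-0.423,0.295,-0.139,-0.001,0.067,0],[-0.021,-0.423,0.295,-0.139,-0.001,0.067,0],[-0.021,-0.423,0.295,-0.139,-0.001,0.067,0],[-0.021,-0.423,0.295,-0.139,-0.001,0.067,0],[-0.021,-0.423,0.295,-0.139,-0.001,0.067,0],[-0.021,-0.423,0.295,-0.139,-0.001,0.067,0]]]'

```text
clock: 12.1
eef_pos: [462.1, -0.6, 280.2]
eef_rot: [3.14, 0.001, 1.684]
wrist_force: [-0.3, 0.1, -1.4]
finger_gap: 88.9
finger_force: 0.0
```

Request:
servo_tool --motion '[[[0,-0.054,-0.3,0,0,0,0],[0,-0.054,-0.3,0,0,0,0],[0,-0.054,-0.3,0,0,0,0],[0,-0.054,-0.3,0,0,0,0],[0,-0.054,-0.3,0,0,0,0],[0,-0.054,-0.3,0,0,0,0]]]'

```text
clock: 12.7
eef_pos: [463.0, -26.5, 132.4]
eef_rot: [3.137, 0.001, 1.686]
wrist_force: [0.6, -0.3, 0.5]
finger_gap: 93.8
finger_force: 0.0
```

Run:
```python
from w import *
s=manip.read_state(); print(s['clock'],s['eef_pos'],getc()[0])
c=cam('wrist'); save(c,'pics/w5.png'); P=cloud(c); hsv=cv2.cvtColor(c['frame'],cv2.COLOR_RGB2HSV)
blue=(hsv[...,0]>85)&(hsv[...,0]<125)&(hsv[...,1]>50)
m=(P[...,2]>7)&(P[...,2]<20)
for k in (blue,m): print(plateat(c,k,14,(240,80,430,290)))
f=P[(P[...,2]>90)&(P[...,0]>520)&(P[...,1]>-120)&(P[...,1]<80)]; 
for y in range(-120,80,25):
    q=f[(f[:,1]>=y)&(f[:,1]<y+25)]; print(y,len(q),np.nanmin(q[:,0]) if len(q) else None)
```

```text
12.7 [463.03858428 -26.46032759 132.4042139 ] [461.91312993 -26.87131005 130.11031173]
(((481.7748718261719, -26.35650634765625), (48.8354377746582, 138.21160888671875), 6.384554862976074), (318, 114, 59, 154))
(((481.3684997558594, -26.024085998535156), (49.917381286621094, 138.9462432861328), 6.475286960601807), (317, 113, 60, 155))
-120 453 571.6450946380298
-95 0 None
-70 345 572.4470233169627
-45 1702 572.3975319908851
-20 5080 520.002050442401
5 9289 520.0029295304712
30 6903 573.0812645419709
55 4678 573.1141898887115
```

View pics/w5.png

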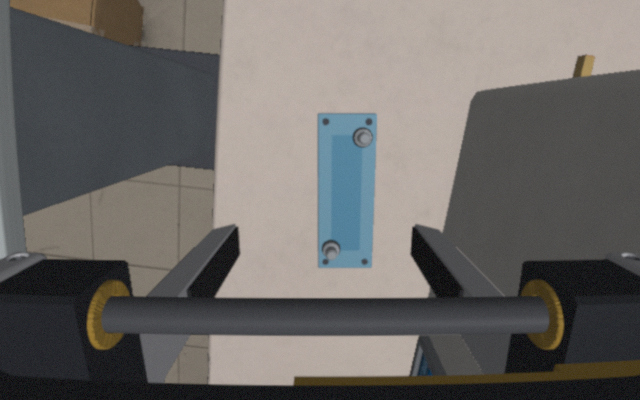

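The cover spans (318,113) to (377,268), with its centre at (481.5, -26). The bath's front face at x = 572 is close. I will grasp with the hand 16 mm nearer the robot, so that closing draws the cover in.

Run:
```python
from w import *
D=down(96.45); seq(([465.5,-28,60],D),([465.5,-28,4],D)); seq(([460,-28,120],D))
```

```text
[0.007, -0.002, -0.14, 0.0, 0.0, -0.001] mm 70.0 deg 0.2
[0.007, -0.002, -0.252, 0.0, 0.0, -0.001] mm 126.0 deg 0.2
[-0.011, -0.0, 0.232, 0.0, 0.0, 0.0] mm 116.0 deg 0.0
```

Request:
servo_tool --motion '[[[0.007,-0.002,-0.07,0,0,-0.001,0],[0.007,-0.002,-0.14,0,0,-0.001,0],[0.007,-0.002,-0.2,0,0,-0.001,0],[0.007,-0.002,-0.235,0,0,-0.001,0],[0.007,-0.002,-0.252,0,0,-0.001,0],[0.007,-0.002,-0.252,0,0,-0.001,0],[0.007,-0.002,-0.252,0,0,-0.001,0],[0.007,-0.002,-0.252,0,0,-0.001,0]]]'

```text
clock: 13.55
eef_pos: [466.3, -28.2, 5.7]
eef_rot: [3.138, 0.001, 1.682]
wrist_force: [0.1, -0.1, -0.4]
finger_gap: 94.1
finger_force: 0.0
```

Request:
servo_tool --motion '[[[0,0,0,0,0,0,0.3],[0,0,0,0,0,0,0.35],[0,0,0,0,0,0,0.4],[0,0,0,0,0,0,0.43],[0,0,0,0,0,0,0.46],[0,0,0,0,0,0,1],[0,0,0,0,0,0,1],[0,0,0,0,0,0,1],[0,0,0,0,0,0,1],[0,0,0,0,0,0,1]]]' --newtons 25

```text
clock: 14.55
eef_pos: [465.5, -28.2, 4.5]
eef_rot: [3.14, 0.001, 1.682]
wrist_force: [2.1, 0.8, 1.4]
finger_gap: 49.6
finger_force: 25.0
```

Request:
servo_tool --motion '[[[0,0,0.02,0,0,0,1],[-0.005,0,0.08,0,0,0,1],[-0.011,0,0.15,0,0,0,1],[-0.011,0,0.232,0,0,0,1],[-0.011,0,0.232,0,0,0,1],[-0.011,0,0.232,0,0,0,1],[-0.011,0,0.232,0,0,0,1]]]'

```text
clock: 15.25
eef_pos: [459.2, -28.0, 119.3]
eef_rot: [-3.141, 0.0, 1.682]
wrist_force: [-1.2, 0.8, -2.1]
finger_gap: 49.5
finger_force: 25.0
```

Run:
```python
from w import *
s=manip.read_state(); p,r=getc(); print(s['clock'],s['eef_pos'],p,s['finger_gap'],s['wrist_force'])
c=cam('wrist'); save(c,'pics/w6.png')
P=cloud(c); Rt=R.from_euler('xyz',s['eef_rot']).as_matrix(); t=(P-s['eef_pos'])@Rt
hsv=cv2.cvtColor(c['frame'],cv2.COLOR_RGB2HSV); blue=(hsv[...,0]>85)&(hsv[...,0]<125)&(hsv[...,1]>50)
m=blue&(t[...,2]>-16)&(t[...,2]<4)&(t[...,0]>10)&(abs(t[...,1])<35); q=t[m]; print(len(q),q.min(0),q.max(0),np.nanmedian(q,0),np.percentile(q[:,0],99))
e=[(v,*[q[(abs(q[:,0]-v)<3)][:,1].min().round(1),q[(abs(q[:,0]-v)<3)][:,1].max().round(1)]) for v in (25,35,62)]; print(e)
T=btool(BF,[3,0,125]); seq(T); seq(btool(BF,[3,0,50]),btool(BF,[3,0,30]))
```

```text
15.25 [459.19014706 -28.04207472 119.34402251] [459.91312993 -27.87131005 120.11031173] 49.45181938051926 [-1.15311104  0.78799205 -2.06322859]
10855 [ 10.00941174 -24.88081355 -12.29938937] [69.88530533 24.61108809 -7.79405825] [ 39.06289765  -2.1106182  -10.1054293 ] 69.39143376792885
[(25, np.float64(-24.5), np.float64(24.1)), (35, np.float64(-24.6), np.float64(24.4)), (62, np.float64(-24.8), np.float64(24.4))]
[0.021, 0.432, 0.146, 0.139, 0.001, -0.066] mm 228.0 deg 27.7
[0.006, 0.063, -0.136, 0.0, 0.0, -0.0] mm 75.0 deg 0.0
[0.008, 0.08, -0.172, 0.0, 0.0, -0.0] mm 95.0 deg 0.0
```

Request:
servo_tool --motion '[[[0,0.05,0.09,0,0,0,1],[0.021,0.432,0.146,0.139,0.001,-0.066,1],[0.021,0.432,0.146,0.139,0.001,-0.066,1],[0.021,0.432,0.146,0.139,0.001,-0.066,1],[0.021,0.432,0.146,0.139,0.001,-0.066,1],[0.021,0.432,0.146,0.139,0.001,-0.066,1],[0.021,0.432,0.146,0.139,0.001,-0.066,1],[0.021,0.432,0.146,0.139,0.001,-0.066,1]]]'

```text
clock: 16.1
eef_pos: [470.3, 187.2, 192.6]
eef_rot: [-3.141, -0.434, 1.471]
wrist_force: [0.7, 0.4, -1.0]
finger_gap: 50.0
finger_force: 25.0
```

Request:
servo_tool --motion '[[[0,0,0,0,0,0,1],[0,0,0,0,0,0,1],[0.006,0.063,-0.136,0,0,0,1],[0.006,0.063,-0.136,0,0,0,1],[0.006,0.063,-0.136,0,0,0,1],[0.008,0.08,-0.172,0,0,0,1],[0.008,0.08,-0.172,0,0,0,1],[0.008,0.08,-0.172,0,0,0,1],[0.008,0.08,-0.172,0,0,0,1]]]'

```text
clock: 17.0
eef_pos: [475.1, 227.4, 108.9]
eef_rot: [3.138, -0.435, 1.472]
wrist_force: [-0.2, 0.4, -1.3]
finger_gap: 50.2
finger_force: 25.0
```

Run:
```python
from w import *
st(); c=cam('wrist'); P=inb(BF,cloud(c)); hsv=cv2.cvtColor(c['frame'],cv2.COLOR_RGB2HSV); blue=(hsv[...,0]>85)&(hsv[...,0]<125)&(hsv[...,1]>50)
q=P[blue&(P[...,2]>32)&(P[...,2]<46)&(abs(P[...,1])<40)&(P[...,0]>20)]; print(np.percentile(q,[1,50,99],axis=0).round(1))
seq(btool(BF,[3,0,24]),btool(BF,[3,0,18]),btool(BF,[-.9,0,16]),btool(BF,[-.9,0,14.7]))
```

```text
t 17.0 bed pos [ 3.32 -0.94 32.05] cmd [ 3.17 -0.18 30.19] roterr 0.14 F bed [-0.2   0.2  -1.39] gap 50.2 24.999113380908966 q [ 0.16  0.28  1.85  0.52  0.95 -0.03]
[[ 20.6 -24.7  40.3]
 [ 45.6   1.4  41.8]
 [ 72.9  23.7  43.4]]
[0.0, 0.005, -0.011, 0.0, 0.0, -0.0] mm 6.0 deg 0.0
[0.001, 0.01, -0.022, 0.0, 0.0, -0.0] mm 12.0 deg 0.0
[0.0, 0.005, -0.029, 0.0, 0.0, -0.0] mm 15.0 deg 0.0
[0.0, 0.006, -0.032, 0.0, 0.0, -0.0] mm 16.0 deg 0.0
```

Request:
servo_tool --motion '[[[0,0,0,0,0,0,1],[0,0.003,-0.006,0,0,0,1],[0,0.005,-0.011,0,0,0,1],[0.001,0.008,-0.017,0,0,0,1],[0.001,0.01,-0.022,0,0,0,1],[0.001,0.01,-0.022,0,0,0,1],[0,0.005,-0.029,0,0,0,1],[0,0.005,-0.029,0,0,0,1],[0,0.006,-0.032,0,0,0,1],[0,0.006,-0.032,0,0,0,1]]]'

```text
clock: 18.05
eef_pos: [474.4, 230.8, 91.3]
eef_rot: [3.141, -0.435, 1.471]
wrist_force: [-0.2, -0.0, -1.9]
finger_gap: 49.7
finger_force: 25.0
```

Run:
```python
from w import *
st()
```

```text
t 18.05 bed pos [-1.07  0.07 14.73] cmd [-0.89  0.12 14.43] roterr 0.04 F bed [-0.84  0.23 -1.72] gap 49.7 24.999200999736786 q [ 0.17  0.31  1.86  0.54  0.92 -0.05]
```

Good: no contact, and the cover's underside is about 0.8 mm above the plate. I release it, retreat and close.

Request:
servo_tool --motion '[[[0,0,0,0,0,0,0.2],[0,0,0,0,0,0,0.2],[0,0,0,0,0,0,0.2],[0,0,0,0,0,0,0.2],[0,0,0,0,0,0,0.2]]]'

```text
clock: 18.55
eef_pos: [474.5, 230.9, 91.5]
eef_rot: [3.14, -0.435, 1.471]
wrist_force: [0.6, 0.6, -1.0]
finger_gap: 75.4
finger_force: 0.0
```

Run:
```python
from w import *
st(); seq(btool(BF,[-1,0,28]),btool(BF,[-1,0,66])); seq(*[btool(BF,[-1,0,z]) for z in (45,32,28,26,24.5)])
```

```text
t 18.55 bed pos [-0.96  0.02 14.88] cmd [-0.89  0.12 14.43] roterr 0.04 F bed [ 0.15 -0.56 -1.21] gap 75.4 0.0 q [ 0.17  0.31  1.86  0.54  0.92 -0.05]
[-0.001, -0.012, 0.025, 0.0, 0.0, -0.0] mm 14.0 deg 0.0
[-0.004, -0.044, 0.093, 0.0, 0.0, -0.0] mm 51.0 deg 0.0
[0.002, 0.018, -0.038, 0.0, 0.0, -0.0] mm 21.0 deg 0.0
[0.003, 0.029, -0.061, 0.0, 0.0, -0.0] mm 34.0 deg 0.0
[0.003, 0.032, -0.068, 0.0, 0.0, -0.0] mm 38.0 deg 0.0
[0.003, 0.034, -0.072, 0.0, 0.0, -0.0] mm 40.0 deg 0.0
[0.003, 0.035, -0.075, 0.0, 0.0, -0.0] mm 41.0 deg 0.0
```

Request:
servo_tool --motion '[[[-0.001,-0.012,0.025,0,0,0,0.2],[-0.004,-0.044,0.093,0,0,0,0.2],[-0.004,-0.044,0.093,0,0,0,1],[-0.004,-0.044,0.093,0,0,0,1],[-0.004,-0.044,0.093,0,0,0,1],[-0.004,-0.044,0.093,0,0,0,1],[-0.004,-0.044,0.093,0,0,0,1],[-0.004,-0.044,0.093,0,0,0,1],[-0.004,-0.044,0.093,0,0,0,1],[-0.004,-0.044,0.093,0,0,0,1]]]'

```text
clock: 19.55
eef_pos: [472.4, 208.9, 137.8]
eef_rot: [3.141, -0.435, 1.471]
wrist_force: [0.5, -0.1, -0.4]
finger_gap: 14.5
finger_force: 0.0
```

Run:
```python
from w import *
c,P=surf(); save(c,'pics/w7.png'); st()
f=c['frame'].astype(int); red=(f[...,0]>110)&(f[...,1]<60)&(np.arange(640)[None]<300); print('knob',np.nanmedian(P[red],0),red.sum())
```

```text
z0 24.3 slope deg x -0.29 y -0.06 4252 xmax 68.43318036267151
t 19.6 bed pos [-1.37 -0.17 66.24] cmd [-1.19  0.17 24.5 ] roterr 0.03 F bed [-0.01  0.09 -0.16] gap 10.7 0.0 q [ 0.13  0.23  1.84  0.5   1.02 -0.03]
knob [77.45594431 55.73585167 49.01038881] 442
```

View pics/w7.png

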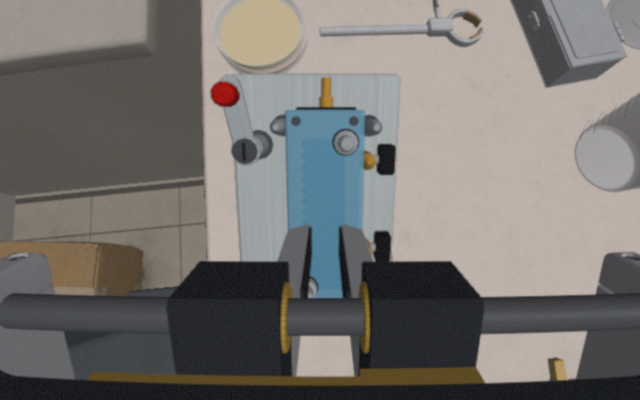

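The cover lies flat, with its top at 24.3 mm. The knob is at bed (77.5, 55.7), so the clip's swing angle is about -0.17. Next I push the cover down.

Request:
servo_tool --motion '[[[0.002,0.018,-0.038,0,0,0,1],[0.003,0.029,-0.061,0,0,0,1],[0.003,0.032,-0.068,0,0,0,1],[0.003,0.034,-0.072,0,0,0,1],[0.003,0.035,-0.075,0,0,0,1],[0.003,0.035,-0.075,0,0,0,1],[0.003,0.035,-0.075,0,0,0,1]]]'

```text
clock: 20.3
eef_pos: [474.1, 226.3, 100.8]
eef_rot: [3.14, -0.435, 1.471]
wrist_force: [0.1, -0.4, 0.4]
finger_gap: 0.3
finger_force: 0.0
```

Request:
servo_tool --motion '[[[0,0,-0.001,0,0,0,1],[0,0.001,-0.002,0,0,0,1],[0,0.001,-0.003,0,0,0,1],[0,0.001,-0.003,0,0,0,1]]]'

```text
clock: 20.7
eef_pos: [474.1, 226.7, 99.6]
eef_rot: [3.14, -0.435, 1.472]
wrist_force: [-4.3, -4.1, 7.8]
finger_gap: 0.3
finger_force: 5.0
```

Run:
```python
from w import *
p,r=getc(); setc(p+np.array([0,.5,-1.5]),r); st()
```

```text
t 20.7 bed pos [-1.28 -0.03 23.98] cmd [-1.37  0.22 22.93] roterr 0.07 F bed [-0.82  3.84  8.97] gap 0.3 5.020203738240525 q [ 0.16  0.3   1.86  0.53  0.93 -0.05]
```

Request:
servo_tool --motion '[[[0,0,-0.001,0,0,0,1],[0,0,-0.001,0,0,0,1],[0,0,-0.001,0,0,0,1]]]'

```text
clock: 21.0
eef_pos: [474.1, 226.8, 99.5]
eef_rot: [3.14, -0.436, 1.472]
wrist_force: [-6.4, -6.6, 15.6]
finger_gap: 0.6
finger_force: 8.3
```

Run:
```python
from w import *
p,r=getc(); setc(p+np.array([0,0,-.5]),r); st()
seq(btool(BF,[-1,0,40]),btool(BF,[-1,0,95]))
```

```text
t 21.0 bed pos [-1.28 -0.04 23.92] cmd [-1.59  0.22 22.47] roterr 0.09 F bed [ 0.07  5.67 17.23] gap 0.6 8.317500196862966 q [ 0.16  0.3   1.86  0.53  0.93 -0.05]
[-0.001, -0.014, 0.032, 0.0, 0.0, -0.0] mm 17.0 deg 0.0
[-0.006, -0.06, 0.132, 0.0, 0.0, -0.0] mm 73.0 deg 0.0
```

The cover push reached 17 N with the cover flat. Now the clip: I pinch the knob and swing it round the pivot.

Run:
```python
from w import *
def K(q,z): return btool(BF,[44+34*np.cos(q),50-34*np.sin(q),z],q)
seq(K(-.17,85)); seq(K(-.17,50),K(-.17,34)); p,r=getc()
print(p); print('swing1'); qs=np.arange(-.05,1.2,.13)[:10]; print(qs); seq(*[K(q,34+np.interp(q,[.5,.9],[0,1.5])) for q in qs])
print('swing2'); qs=[1.25,1.38,1.5,1.54]; seq(*[K(q,35.5) for q in qs])
```

```text
[-0.095, 0.161, 0.048, -0.002, -0.023, 0.049] mm 97.0 deg 9.7
[0.003, 0.03, -0.063, 0.0, 0.0, -0.0] mm 35.0 deg 0.0
[0.004, 0.043, -0.092, 0.0, 0.0, -0.0] mm 51.0 deg 0.0
[425.41312993 299.12868995 142.11031173]
swing1
[-0.05  0.08  0.21  0.34  0.47  0.6   0.73  0.86  0.99  1.12]
[0.008, 0.0, 0.0, 0.002, 0.016, -0.035] mm 4.0 deg 6.9
[0.017, -0.001, 0.0, 0.004, 0.034, -0.073] mm 9.0 deg 14.5
[0.026, -0.003, -0.0, 0.005, 0.051, -0.11] mm 13.0 deg 21.8
[0.034, -0.006, -0.001, 0.007, 0.069, -0.148] mm 17.0 deg 29.4
[0.042, -0.01, -0.003, 0.009, 0.086, -0.185] mm 22.0 deg 36.8
[0.049, -0.015, -0.004, 0.011, 0.103, -0.223] mm 26.0 deg 44.3
[0.055, -0.021, -0.006, 0.012, 0.121, -0.26] mm 30.0 deg 51.7
[0.061, -0.028, -0.007, 0.014, 0.138, -0.298] mm 34.0 deg 59.2
[0.065, -0.035, -0.01, 0.016, 0.156, -0.335] mm 37.0 deg 66.6
[0.069, -0.042, -0.013, 0.018, 0.173, -0.373] mm 41.0 deg 74.1
swing2
[0.002, -0.008, -0.004, 0.002, 0.017, -0.037] mm 5.0 deg 7.3
[0.004, -0.016, -0.007, 0.003, 0.035, -0.075] mm 9.0 deg 14.9
[0.004, -0.023, -0.011, 0.005, 0.051, -0.109] mm 13.0 deg 21.7
[0.004, -0.026, -0.012, 0.006, 0.056, -0.121] mm 14.0 deg 24.0
```

Request:
servo_tool --motion '[[[-0.001,-0.014,0.032,0,0,0,1],[-0.006,-0.06,0.132,0,0,0,0.6],[-0.006,-0.06,0.132,0,0,0,0.6],[-0.006,-0.06,0.132,0,0,0,0.6],[-0.006,-0.06,0.132,0,0,0,0.6]]]'

```text
clock: 21.5
eef_pos: [470.6, 197.0, 163.5]
eef_rot: [-3.142, -0.435, 1.471]
wrist_force: [-0.1, 0.6, -1.1]
finger_gap: 29.1
finger_force: 0.0
```

Request:
servo_tool --motion '[[[-0.095,0.161,0.048,-0.002,-0.023,0.049,0.6],[-0.095,0.161,0.048,-0.002,-0.023,0.049,0.6],[-0.095,0.161,0.048,-0.002,-0.023,0.049,0.6],[-0.095,0.161,0.048,-0.002,-0.023,0.049,0.6],[-0.095,0.161,0.048,-0.002,-0.023,0.049,0.6],[-0.095,0.161,0.048,-0.002,-0.023,0.049,0.6]]]'

```text
clock: 22.1
eef_pos: [423.8, 276.6, 187.6]
eef_rot: [3.062, -0.429, 1.657]
wrist_force: [0.2, -0.6, -0.2]
finger_gap: 37.7
finger_force: 0.0
```

Request:
servo_tool --motion '[[[0.003,0.03,-0.063,0,0,0,0.6],[0.003,0.03,-0.063,0,0,0,0.6],[0.004,0.036,-0.078,0,0,0,0.6],[0.004,0.043,-0.092,0,0,0,0.6],[0.004,0.043,-0.092,0,0,0,0.6],[0.004,0.043,-0.092,0,0,0,0.6],[0.004,0.043,-0.092,0,0,0,0.6]]]'

```text
clock: 22.8
eef_pos: [425.7, 298.8, 143.0]
eef_rot: [3.06, -0.429, 1.659]
wrist_force: [0.9, 0.1, -0.7]
finger_gap: 37.4
finger_force: 0.0
```

Request:
servo_tool --motion '[[[0,0,0,0,0,0,1],[0,0,0,0,0,0,1],[0,0,0,0,0,0,1],[0,0,0,0,0,0,1],[0,0,0,0,0,0,1],[0,0,0,0,0,0,1]]]' --newtons 15

```text
clock: 23.4
eef_pos: [425.4, 298.9, 142.5]
eef_rot: [3.061, -0.429, 1.659]
wrist_force: [-0.8, -0.3, 1.3]
finger_gap: 13.0
finger_force: 15.0
```

Run:
```python
from w import *
st()
```

```text
t 23.4 bed pos [77.47 55.71 34.6 ] cmd [44.89 16.   35.56] roterr 98.11 F bed [0.23 0.8  1.35] gap 13.0 15.000295178761007 q [ 0.34  0.19  1.88  0.49  0.94 -0.  ]
```

The knob is pinched. Now the swing.

Request:
servo_tool --motion '[[[0.008,0,0,0.002,0.016,-0.035,1],[0.017,-0.001,0,0.004,0.034,-0.073,1],[0.026,-0.003,0,0.005,0.051,-0.11,1],[0.034,-0.006,-0.001,0.007,0.069,-0.148,1],[0.042,-0.01,-0.003,0.009,0.086,-0.185,1],[0.049,-0.015,-0.004,0.011,0.103,-0.223,1],[0.055,-0.021,-0.006,0.012,0.121,-0.26,1],[0.061,-0.028,-0.007,0.014,0.138,-0.298,1],[0.065,-0.035,-0.01,0.016,0.156,-0.335,1],[0.069,-0.042,-0.013,0.018,0.173,-0.373,1]]]'

```text
clock: 24.4
eef_pos: [460.3, 277.9, 136.0]
eef_rot: [-2.743, -0.184, 0.305]
wrist_force: [1.1, 3.6, -0.7]
finger_gap: 12.8
finger_force: 15.0
```

Run:
```python
from w import *
st()
```

```text
t 24.4 bed pos [58.93 18.87 36.01] cmd [44.89 16.   35.56] roterr 23.72 F bed [ 3.05 -0.76 -2.15] gap 12.8 14.997432357849902 q [0.27 0.25 1.83 0.5  0.96 1.23]
```

Request:
servo_tool --motion '[[[0.002,-0.008,-0.004,0.002,0.017,-0.037,1],[0.004,-0.016,-0.007,0.003,0.035,-0.075,1],[0.004,-0.023,-0.011,0.005,0.051,-0.109,1],[0.004,-0.026,-0.012,0.006,0.056,-0.121,1],[0.004,-0.026,-0.012,0.006,0.056,-0.121,1],[0.004,-0.026,-0.012,0.006,0.056,-0.121,1]]]'

```text
clock: 25.0
eef_pos: [462.4, 264.8, 130.0]
eef_rot: [-2.705, -0.015, -0.073]
wrist_force: [3.6, 1.6, -1.1]
finger_gap: 13.3
finger_force: 15.0
```

Run:
```python
from w import *
st(); q=1.54; P=lambda z: btool(BF,[44+34*np.cos(q),50-34*np.sin(q),z],q)
seq(P(60),P(130))
```

```text
t 25.0 bed pos [44.81 15.51 36.07] cmd [44.89 16.   35.56] roterr 0.11 F bed [ 1.33 -3.46 -1.88] gap 13.3 14.999750558163214 q [0.25 0.25 1.84 0.51 0.96 1.61]
[-0.002, -0.02, 0.044, -0.0, 0.0, 0.0] mm 24.0 deg 0.0
[-0.008, -0.079, 0.171, -0.0, 0.0, 0.0] mm 94.0 deg 0.0
```

Request:
servo_tool --motion '[[[0,0,0,0,0,0,0.65],[0,0,0,0,0,0,0.65],[0,0,0,0,0,0,0.65],[-0.001,-0.006,0.013,0,0,0,0.65],[-0.002,-0.02,0.044,0,0,0,0.65],[-0.008,-0.079,0.171,0,0,0,0.65],[-0.008,-0.079,0.171,0,0,0,0.65],[-0.008,-0.079,0.171,0,0,0,0.65],[-0.008,-0.079,0.171,0,0,0,0.65]]]'

```text
clock: 25.9
eef_pos: [457.8, 225.3, 215.2]
eef_rot: [-2.705, -0.014, -0.075]
wrist_force: [-0.5, 0.1, -0.5]
finger_gap: 32.9
finger_force: 0.0
```

Run:
```python
from w import *
q=-.0
st(); p,r=getc(); seq(([440,110,290],btool(BF,[0,0,0])[1]))
```

```text
t 25.9 bed pos [ 44.75  16.03 130.05] cmd [ 45.04  15.98 129.83] roterr 0.05 F bed [-0.13  0.48 -0.5 ] gap 32.9 0.0 q [0.17 0.11 1.79 0.46 1.16 1.64]
[-0.036, -0.231, 0.15, -0.021, -0.206, 0.444] mm 139.0 deg 88.2
```

Now I back off and take a last look.

Request:
servo_tool --motion '[[[-0.01,-0.08,0.06,-0.002,-0.02,0.044,0.65],[-0.036,-0.231,0.15,-0.021,-0.206,0.444,0.65],[-0.036,-0.231,0.15,-0.021,-0.206,0.444,0.65],[-0.036,-0.231,0.15,-0.021,-0.206,0.444,0.65],[-0.036,-0.231,0.15,-0.021,-0.206,0.444,0.65],[-0.036,-0.231,0.15,-0.021,-0.206,0.444,0.65],[-0.036,-0.231,0.15,-0.021,-0.206,0.444,0.65],[-0.036,-0.231,0.15,-0.021,-0.206,0.444,0.65],[-0.036,-0.231,0.15,-0.021,-0.206,0.444,0.65]]]'

```text
clock: 26.8
eef_pos: [439.7, 110.3, 289.0]
eef_rot: [-3.053, -0.429, 1.266]
wrist_force: [-0.1, -0.5, 1.4]
finger_gap: 32.9
finger_force: 0.0
```

Request:
servo_tool --motion '[[[0,0,0,0,0,0,0.65],[-0.036,-0.231,0.15,-0.021,-0.206,0.444,0.65]]]'

```text
clock: 27.0
eef_pos: [432.4, 70.6, 314.4]
eef_rot: [-3.112, -0.437, 1.419]
wrist_force: [0.8, 0.3, 0.4]
finger_gap: 32.6
finger_force: 0.0
```

Run:
```python
from w import *
c=cam('wrist'); im=c['frame']; save(c,'pics/w8.png'); P=inb(BF,cloud(c)); s=manip.read_state(); print(s['eef_pos'],s['clock'])
f=im.astype(int); red=(f[...,0]>110)&(f[...,1]<60)&(abs(P[...,0])<120)&(abs(P[...,1])<90); print('knob',np.nanmedian(P[red],0),red.sum())
hsv=cv2.cvtColor(im,cv2.COLOR_RGB2HSV); b=(hsv[...,0]>85)&(hsv[...,0]<125)&(hsv[...,1]>50)&(abs(P[...,0])<80)&(abs(P[...,1])<30)&(abs(P[...,2]-24)<5); q=P[b]
A=np.c_[q[:,:2],np.ones(len(q))]; k=np.linalg.lstsq(A,q[:,2],rcond=None)[0]; print(k[2],np.degrees(k[:2]),np.percentile(q[:,:2],[1,99],axis=0))
```

```text
[433.03256145  64.71131636 320.07970776] 27.05
knob [44.5853569  16.34604638 50.20971159] 86
24.074950230189337 [-0.03077114 -0.02841235] [[-69.81383414 -23.88594191]
 [ 66.23391939  25.17780843]]
```

View pics/w8.png

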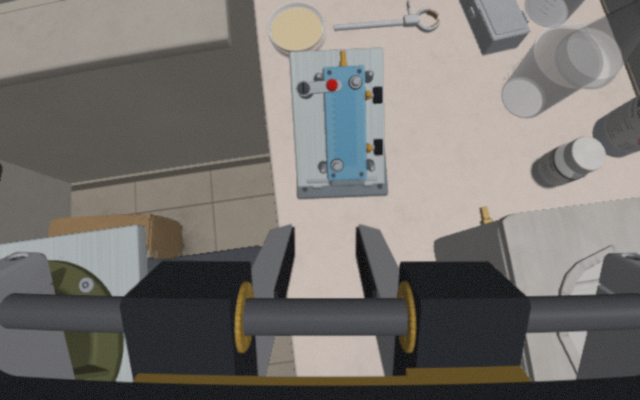

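The cover lies flat at 24.1 mm. The clip is across it, with the knob at pixel (332,86), bed (44.6, 16.3) and 50.2 mm high. Nothing else has moved.

```bash
python3 -c "
from cell import manip
print(manip.sign_off())"
```

```text
the job is handed in; nothing more can be done
None
```

The cell is assembled and handed in at about 27 s: the support plate was pushed flat (about 21 N, more than the 10 N asked), then the cover (about 17 N), and the clip's foot is on the cover's edge; no result came back from the hand-in.

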